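# Nest the sieve stack on the bench vibrator

## Task

Build the sieve stack on the bench vibrator for grading stone inlay chips: stand the aluminium pan in the middle of the vibrator's round rubber pad, then nest the blue fine sieve in it, the yellow medium sieve on that, the red coarse sieve on that, and the lid on top, every piece fully seated and level. Build it from the bottom up on the pad, set each piece down rather than dropping it, and leave the green sieve, the wooden block and the amber jar where they are.

Things in the scene. Friction and masses are not known exactly. Their poses are not given: they have to be found in the camera images.
- vibrator: small bench vibrator, fixed, not running: grey housing 116 mm wide (y), from 110 mm before (-x) to 65 mm behind its origin, white top plate, controls at its -x end, and a round black rubber pad of 84 mm diameter, whose flat top is its highest point, 58 mm above the bench. Origin: on the bench under the pad's centre, z up
- pan: plain aluminium catch pan, round, open at the top, no mesh: 60 mm outside diameter, 26 mm tall, inside diameter 52 mm, straight sides, gripped across its diameter. Origin: centre of its underside, z up. On the pad its origin is 58 mm above the vibrator's. 80 g
- sieve_fine: round blue sieve, fine mesh. Origin: underside centre. A tapered skirt (48 to 44 mm dia. at the foot) 8 mm high, on which it stands, then the straight frame from 8 to 30 mm, 60 mm dia.: grip here. Mouth 52 mm inside. Seated, skirt in the mouth below, frame on its rim: origin 18 mm above the pan's, 22 mm above another sieve's. 70 g
- sieve_medium: round yellow sieve, medium mesh. Origin: underside centre. A tapered skirt (48 to 44 mm dia. at the foot) 8 mm high, on which it stands, then the straight frame from 8 to 30 mm, 60 mm dia.: grip here. Mouth 52 mm inside. Seated, skirt in the mouth below, frame on its rim: origin 18 mm above the pan's, 22 mm above another sieve's. 70 g
- sieve_coarse: round red sieve, coarse mesh. Origin: underside centre. A tapered skirt (48 to 44 mm dia. at the foot) 8 mm high, on which it stands, then the straight frame from 8 to 30 mm, 60 mm dia.: grip here. Mouth 52 mm inside. Seated, skirt in the mouth below, frame on its rim: origin 18 mm above the pan's, 22 mm above another sieve's. 70 g
- lid: aluminium lid with a black knob. Origin: centre of its underside, z up. A plug 6 mm high (44 mm dia. at its foot, 48 at its top), a flange of 60 mm dia. from 6 to 11 mm, a thin neck, and the knob, 20 mm dia., from 14 to 32 mm, to grip it by. Seated, plug in a sieve's mouth, flange on its rim: origin 24 mm above that sieve's. 60 g
- sieve_dust: green sieve, of the same form and size as the other sieves (60 mm diameter, 30 mm tall), with a very fine mesh (2 mm wire pitch); not wanted in this stack. Origin: centre of its underside. Leave it where it is.
- handle_block: dark wooden knife-handle block, 30 x 120 x 34 mm high, its long side along its y, loose on the bench. Origin: centre of its underside. Leave it where it is.
- jar: small amber glass jar with a white cap, 44 mm diameter, 50 mm tall, loose on the bench. Origin: centre of its underside. Leave it where it is.

How it is judged:
By the outcome, as a careful person would: the job done as asked, in the order asked, and still so for the second after the job is handed in, with the robot touching nothing.
It also fails if it takes over 136 s, if anything falls off the work surface, if the arm or the gripper's body presses on something with over 40 N, if the wrist force passes 120 N, or if a joint passes its speed limit or range.

## Robot

A 6-joint arm with a two-finger parallel gripper is mounted at the origin on the work surface. World frame = base frame: x ahead of the robot, y to its left, z up, the work surface at z = 0. Lengths are in mm, angles in rad, forces in N, time in s.
With the tool pointing down it reaches from about 375 to 825 mm from the base axis. Payload 5.5 kg.
Tool frame: the origin (TCP) lies midway between the tips of the shut fingers; the grasp point (between the pads) lies 19 mm behind it (env.pinch_z is the distance from the TCP to the grasp point, in mm); z points along the fingers, y is the line along which they close (so a half turn about z gives the same grasp; the last joint's range is limited). The gripper opens to 85 mm and grips with 20 to 120 N. Pads are 22 mm wide; open, the fingers measure 114 mm over their backs; the gripper's body (76 mm by 85 mm) begins 54 mm behind the grasp point. The pads swing forward as they close: fully open they stand 13 mm farther back than shut.
Start: joints at [-1.168, 0.314, -0.047, 1.21, 0, 1.571], TCP at [235.194, -551.977, 231.299] pointing down, gripper open.
Joint ranges: [-2.67, 2.67], [-0.69, 1.73], [-1.03, 1.25], [-2.08, 2.16], [-1.42, 1.45], [-3.14, 3.14]. Speed limits (rad/s): [2.39, 2.39, 3.01, 3.14, 3.14, 3.14].

## Interface

Orientations are given as a unit quaternion [w, x, y, z].
In Python, from station import env gives the robot as it stands.
- The arm moves only by the tool apply_moves, never from a script. Its argument "steps" is a list of rows, each a list of 7 numbers: the shift along the tool's x, y, z each as a share of 2.5 cm, from -1 to 1, then the turn, a rotation vector about the tool's x, y, z each as a share of 5 degrees, from -1 to 1, then the closure, from -1 (fully open) to 1 (shut). A call has 1 to 20 rows; each row shifts and turns the commanded pose from where the row before left it, along the tool's axes as they then stand; what a row does not reach is not made up. A row lasts 1/12 s, in which the tool goes at most 41.7 mm and 7.16 degrees, less where a joint would pass 70% of its speed; a pose out of reach is approached as far as the arm can. A call with a number of a shift or a turn outside -1 to 1 is refused whole. A call with a gripper value outside its range is refused whole. The fingers move at their own pace and stop on an object; "force" is the grip in N (left out, the last holds). Time passes only in rows, so rows that do not move let the fingers close. It gives the time, the measured TCP pose, the force, the opening and the grip force at its end, in the units of the state.
- env.observe(): the state, without advancing time (a new reading comes with each control period).
- env.grab_frame(name): name is "side" or "top"; returns the picture (384x512x3 uint8, red, green, blue); there is no depth.
- env.get_calibration(name): a dict with "intrinsics" (3x3 intrinsics, pixels), "R" (3x3) and "t" (3): a world point X has camera coordinates R X + t. Camera axes: x right, y down, z forward; pixel columns grow to the right and rows downward; lengths in mm; the calibration is good to about 2 mm. A picture is of the moment at which its call begins. get_calibration takes no time and is no camera call.
- env.sign_off(): hands the job in; it is judged then, once.
The state is a dict: "time": time; "qpos": joint angles; "qvel": joint speeds; "joint_torque": joint torques, N m; "tcp_pos": TCP position; "ee_rot": TCP orientation; "contact_force": force on the tool from outside, world axes, zero at the start; "wrist_torque": the same for the moment, N m; "width": finger opening in mm; "gripper_force": force on a finger pad.
Only numpy, scipy, OpenCV 4.12 (cv2) and the standard library are available. Lean on these libraries where they do the work, as an engineer would, in place of code of your own. Each camera call takes 0.05 s, during which the arm holds its last target. There are 200 camera calls.

## Working session

There is one attempt and no reset: what is moved stays moved. The work goes in short steps, Python scripts to look and compute and a tool call to move; the robot and the scene stay as the last step left them, time stands still between calls to the robot, and variables do not carry over. Pictures are saved under pics/ and viewed, at most 14 in all, crops included, and the job is handed in when it is done.

Besides the shell and the picture viewer there is one more tool, called as name([rows], argument=value, ...), one row to a line, values as JSON. apply_moves: Moves the arm, as the interface text tells. Its arguments: {"type":"object","properties":{"steps":{"type":"array"},"force":{"type":"number"}},"required":["steps"]}

```bash
mkdir -p pics; python3 - <<'E'
from station import env
import cv2,numpy as np
for n in("side","top"):
    cv2.imwrite(f"pics/{n}0.png",env.grab_frame(n)[:,:,::-1]); c=env.get_calibration(n)
    print(n,np.round(c["intrinsics"],1).tolist(),np.round(c["R"],3).tolist(),np.round(c["t"]).tolist(),np.round(-np.array(c["R"]).T@c["t"]))
s=env.observe();print(s,env.pinch_z)
E
```

```text
side [[347.1, 0.0, 259.6], [0.0, 347.1, 192.6], [0.0, 0.0, 1.0]] [[-0.932, -0.361, -0.026], [-0.158, 0.47, -0.868], [0.326, -0.805, -0.495]] [523.0, 113.0, 800.0] [245. 780. 508.]
top [[467.0, 0.0, 246.8], [0.0, 467.0, 191.1], [0.0, 0.0, 1.0]] [[0.016, -1.0, -0.002], [-0.992, -0.016, -0.129], [0.129, 0.004, -0.992]] [15.0, 553.0, 1210.0] [ 392.   19. 1271.]
{'time': 0.1, 'qpos': array([-1.16798465e+00,  3.14179452e-01, -4.79478241e-02,  1.21017564e+00,
        3.17163136e-05,  1.57079347e+00]), 'qvel': array([-0.00015008, -0.00101799,  0.0030629 ,  0.00069341,  0.00110617,
        0.00156812]), 'joint_torque': array([ 7.02981583e-05, -5.40768456e+01,  3.40540802e+01,  1.11008852e-02,
        7.43361238e-05, -1.06527992e-06]), 'tcp_pos': array([ 235.02001837, -551.51911764,  230.51999364]), 'ee_rot': array([-7.41241100e-04,  9.79785750e-01,  2.00048283e-01, -1.35155788e-04]), 'contact_force': array([ 0.30802522, -0.12492969,  0.05399084]), 'wrist_torque': array([ 0.0133769 , -0.01740351,  0.01673012]), 'gripper_force': 0.0, 'width': 85.31044226695263} 18.700000000000003
```

View pics/side0.png

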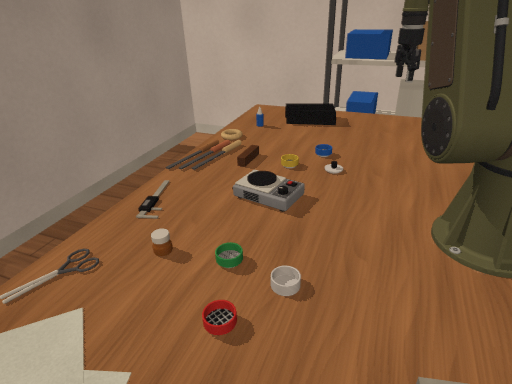

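View pics/top0.png

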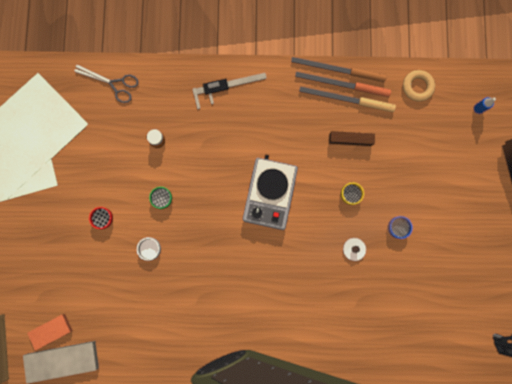

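The side view shows every piece standing free and upright. In the top view:

| Item | Pixel (col, row) |
|---|---|
| Red sieve | (101,218) |
| Green sieve | (161,198) |
| Pan | (148,249) |
| Pad | (272,184) |
| Yellow sieve | (352,193) |
| Blue sieve | (400,228) |
| Lid | (355,250) |

Next I measure their positions.

```bash
cat > h.py <<'E'
from station import env
import cv2,numpy as np
def ray(cam,uv,z):
    c=env.get_calibration(cam);R=np.array(c["R"]);C=-R.T@np.array(c["t"])
    d=R.T@np.linalg.inv(np.array(c["intrinsics"]))@np.array([uv[0],uv[1],1.])
    return (C+d*(z-C[2])/d[2])[:2]
def mask(img,lohi):
    hsv=cv2.cvtColor(img,cv2.COLOR_RGB2HSV)
    m=0*hsv[:,:,0]
    for lo,hi in lohi:m|=cv2.inRange(hsv,lo,hi)
    return m
COL={"blue":[((100,120,40),(125,255,255))],"yellow":[((22,130,70),(34,255,255))],
"red":[((0,200,60),(4,255,255)),((172,150,60),(180,255,255))],"white":[((0,0,110),(180,70,255))],"black":[((0,0,0),(180,255,45))]}
def find(cam,img,col,near,r,z):
    m=mask(img,COL[col]);k=np.zeros_like(m);cv2.circle(k,near,r,255,-1);m&=k
    cs,_=cv2.findContours(m,cv2.RETR_EXTERNAL,cv2.CHAIN_APPROX_NONE)
    c=max(cs,key=cv2.contourArea);(u,v),rad=cv2.minEnclosingCircle(c)
    e=cv2.fitEllipse(cv2.convexHull(c))
    return dict(circ=np.round((u,v,rad),1),ell=np.round([*e[0],*e[1]],1),w=np.round(ray(cam,e[0],z),1))
E
python3 - <<'E'
from h import *
t=env.grab_frame("top");s=env.grab_frame("side")
T=dict(pan=("white",(148,249),18,17),red=("red",(101,218),18,19),yellow=("yellow",(352,193),18,19),blue=("blue",(400,228),18,19),lid=("white",(355,250),18,9),pad=("black",(272,184),19,58))
S=dict(pan=("white",(286,281),22,13),red=("red",(220,318),25,17),yellow=("yellow",(290,161),14,17),blue=("blue",(324,151),14,17),lid=("white",(334,169),14,9),pad=("black",(262,179),20,58))
for k in T:
    print(k,find("top",t,*T[k]),"SIDE",find("side",s,*S[k]))
big=np.hstack([cv2.resize(t[y-25:y+25,x-25:x+25],(250,250),interpolation=0) for x,y in[(148,249),(272,184),(355,250)]])
cv2.imwrite("pics/c1.png",big[:,:,::-1])
E
```

```text
pan {'circ': array([148.1, 248.6,  11.9]), 'ell': array([148.1, 248.6,  22.7,  23.7]), 'w': array([396.4, 285.2])} SIDE {'circ': array([284.8, 280.5,  16.2]), 'ell': array([285.1, 280.1,  30.5,  32.1]), 'w': array([395. , 286.8])}
red {'circ': array([ 97. , 217. ,  10.4]), 'ell': array([ 99. , 217.5,  20.1,  21.1]), 'w': array([477. , 420.2])} SIDE {'circ': array([219.4, 317.2,  18.4]), 'ell': array([219.2, 316.9,  34.2,  36. ]), 'w': array([475.6, 416.2])}Traceback (most recent call last):
  File "<stdin>", line 6, in <module>
  File "h.py", line 18, in find
    e=cv2.fitEllipse(cv2.convexHull(c))
cv2.error: OpenCV(4.12.0) /io/opencv/modules/imgproc/src/shapedescr.cpp:361: error: (-201:Incorrect size of input array) There should be at least 5 points to fit the ellipse in function 'fitEllipseNoDirect'
```

```bash
python3 - <<'E'
s=open('h.py').read()
a=s.index("    cs,_=");b=s.index("    e=cv2")
s=s[:a]+"    n,l,st,_=cv2.connectedComponentsWithStats(m,connectivity=8)\n    c=np.argwhere(np.isin(l,[i for i in range(1,n) if st[i,4]>=4]))[:,::-1].astype(np.int32);(u,v),rad=cv2.minEnclosingCircle(c)\n"+s[b:]
s=s.replace("(22,130,70),(34","(20,150,60),(36").replace("(0,200,60),(4","(0,190,60),(4")
open('h.py','w').write(s)
E
cat > m.py <<'E'
from h import *
T=dict(pan=("white",(148,249),18,17),red=("red",(101,218),18,19),yellow=("yellow",(352,193),18,19),blue=("blue",(400,228),18,19),lid=("white",(355,250),18,9),pad=("black",(272,184),19,58))
S=dict(pan=("white",(286,281),22,13),red=("red",(220,318),25,17),yellow=("yellow",(290,161),14,17),blue=("blue",(324,151),14,17),lid=("white",(334,169),14,9),pad=("black",(262,179),20,58))
E
python3 - <<'E'
from m import *
t=env.grab_frame("top");s=env.grab_frame("side")
for k in T:
    print(k,find("top",t,*T[k]),"SIDE",find("side",s,*S[k]))
c=lambda i,x,y:cv2.resize(i[y-25:y+25,x-25:x+25],(250,250),interpolation=0)
big=np.vstack([np.hstack([c(t,*T[k][1]) for k in("pan","yellow","pad")]),np.hstack([c(s,*S[k][1]) for k in("pan","blue","pad")])])
cv2.imwrite("pics/c1.png",big[:,:,::-1])
E
```

```text
pan {'circ': array([148.1, 248.6,  11.9]), 'ell': array([148.1, 248.5,  23. ,  23.8]), 'w': array([396.6, 285.1])} SIDE {'circ': array([284.8, 280.5,  16.2]), 'ell': array([285.1, 280.1,  30.5,  32.1]), 'w': array([395. , 286.8])}
red {'circ': array([100.2, 217.5,  11.3]), 'ell': array([100.2, 217.7,  21.7,  22.6]), 'w': array([476.5, 416.9])} SIDE {'circ': array([219.7, 317.3,  18.5]), 'ell': array([219.2, 316.9,  34.3,  36.2]), 'w': array([475.6, 416.1])}
yellow {'circ': array([352. , 193. ,  11.4]), 'ell': array([352. , 193.2,  22.2,  22.7]), 'w': array([ 553.7, -260. ])} SIDE {'circ': array([289.4, 160. ,   8.9]), 'ell': array([289.3, 160.1,  13. ,  18.8]), 'w': array([ 552.6, -258.2])}
blue {'circ': array([401. , 229. ,  10.4]), 'ell': array([400.9, 228.7,  17.7,  20.8]), 'w': array([ 460. , -389.3])} SIDE {'circ': array([323.5, 150. ,   8.1]), 'ell': array([323.5, 149.6,  11.4,  17.7]), 'w': array([ 462.2, -383.1])}
lid {'circ': array([354. , 249. ,  11.4]), 'ell': array([354.2, 248.9,  22.1,  22.8]), 'w': array([ 404.3, -266. ])} SIDE {'circ': array([333.5, 167.5,   8.6]), 'ell': array([333.3, 168. ,   8.7,  17.9]), 'w': array([ 402.9, -259.4])}
pad {'circ': array([272. , 183.8,  14.4]), 'ell': array([272.1, 183.8,  28.2,  28.4]), 'w': array([570.2, -41.9])} SIDE {'circ': array([262.8, 184.2,  16.9]), 'ell': array([262.4, 184.8,  28. ,  35. ]), 'w': array([549. ,   5.8])}
```

View pics/c1.png

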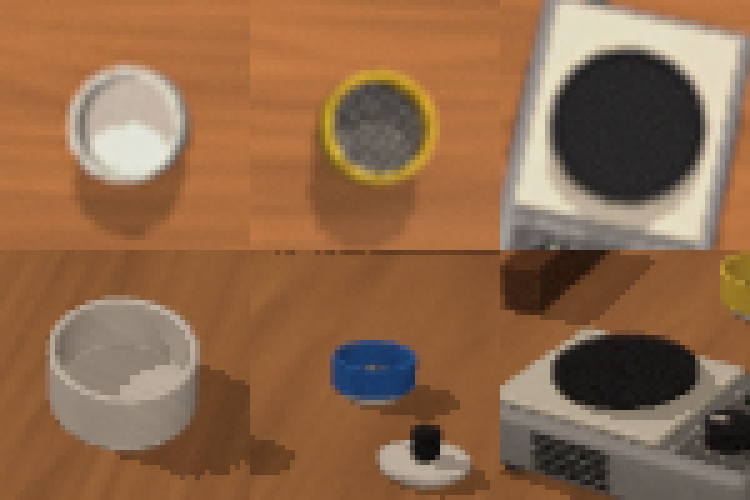

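The crops show the pan rim and yellow sieve clearly. The pad is cut by my dark threshold, and in the side view it sits at about (262,178). I'll refine the pad and blue sieve.

```bash
python3 - <<'E'
from m import *
COL["black"]=[((0,0,0),(180,255,105))];COL["blue"]=[((95,80,30),(130,255,255))]
t=env.grab_frame("top");s=env.grab_frame("side")
print(find("top",t,"black",(272,184),17,58),find("side",s,"black",(262,178),16,58))
print(find("top",t,"blue",(400,228),18,22))
print(ray("side",(261.9,178.4-.5),58))
E
```

```text
{'circ': array([272. , 184. ,  15.3]), 'ell': array([272.1, 183.9,  30.2,  30.5]), 'w': array([569.8, -41.9])} {'circ': array([261.6, 178. ,  14.6]), 'ell': array([261.7, 177.9,  15.3,  29.9]), 'w': array([565.3, -31.8])}
{'circ': array([400.2, 227.2,  11.1]), 'ell': array([400.2, 227.3,  21.6,  22.1]), 'w': array([ 463.6, -386.8])}
[564.85152608 -31.93074164]
```

apply_moves([
  [0,0,0,0,0,-0.956,-1],
  [0,0,0,0,0,-0.956,-1],
  [0,0,0,0,0,-0.956,-1],
  [0,0,0,0,0,-0.956,-1],
  [0,0,0,0,0,-0.956,-1],
  [0,0,0,0,0,-0.956,-1],
  [0,0,0,0,0,-0.956,-1],
  [0,0,0,0,0,-0.956,-1],
  [0,0,0,0,0,-0.956,-1],
  [0,0,0,0,0,-0.956,-1],
  [0,0,0,0,0,-0.956,-1],
  [0,0,0,0,0,-0.956,-1],
  [0,0,0,0,0,-0.956,-1],
  [0,0,0,0,0,-0.956,-1],
])

```text
time: 1.57
tcp_pos: [235.2, -552.0, 231.3]
ee_rot: [-0.0, 0.706, 0.709, 0.0]
contact_force: [0.5, -0.1, 0.4]
width: 85.4
gripper_force: 0.0
```

apply_moves([
  [1,0.5,0,0,0,0,-1],
  [1,0.5,0,0,0,0,-1],
  [1,0.5,0,0,0,0,-1],
  [1,0.5,0,0,0,0,-1],
  [1,0.5,0,0,0,0,-1],
  [1,0.5,0,0,0,0,-1],
  [1,0.5,0,0,0,0,-1],
  [1,0.5,0,0,0,0,-1],
  [1,0.5,0,0,0,0,-1],
  [1,0.5,0,0,0,0,-1],
  [1,0.5,0,0,0,0,-1],
  [1,0.5,0,0,0,0,-1],
  [1,0.5,0,0,0,0,-1],
  [1,0.5,0,0,0,0,-1],
  [1,0.5,0,0,0,0,-1],
  [1,0.5,0,0,0,0,-1],
  [1,0.5,0,0,0,0,-1],
  [1,0.5,0,0,0,0,-1],
  [1,0.5,0,0,0,0,-1],
  [1,0.5,0,0,0,0,-1],
])

```text
time: 3.23
tcp_pos: [485.7, -50.6, 231.5]
ee_rot: [0.0, 0.707, 0.707, 0.0]
contact_force: [0.1, -0.3, 0.1]
width: 85.4
gripper_force: 0.0
```

```bash
cat > st.py <<'E'
from h import *
s=env.observe();q=s["ee_rot"];print(round(s["time"],2),"tcp",np.round(s["tcp_pos"],1),"q",np.round(q,4),"yaw",round(2*np.degrees(np.arctan2(q[2],q[1])),2),"qpos",np.round(s["qpos"],2),"w",round(s["width"],1),round(s["gripper_force"],1),"F",np.round(s["contact_force"],1))
E
python3 st.py
```

```text
3.23 tcp [485.7 -50.6 231.5] q [2.000e-04 7.071e-01 7.071e-01 1.000e-04] yaw 90.01 qpos [-0.1   0.1  -0.31  1.16 -0.    1.47] w 85.4 0.0 F [ 0.1 -0.3  0.1]
```

apply_moves([
  [0.96,-0.255,0.49,0,0,0,-1],
  [0.96,-0.255,0.49,0,0,0,-1],
  [0.96,-0.255,0.49,0,0,0,-1],
  [0.96,-0.255,0.49,0,0,0,-1],
  [0.96,-0.255,0.49,0,0,0,-1],
  [0.96,-0.255,0.49,0,0,0,-1],
  [0.96,-0.255,0.49,0,0,0,-1],
  [0.96,-0.255,0.49,0,0,0,-1],
  [0.96,-0.255,0.49,0,0,0,-1],
  [0.96,-0.255,0.49,0,0,0,-1],
  [0.96,-0.255,0.49,0,0,0,-1],
  [0.96,-0.255,0.49,0,0,0,-1],
  [0.96,-0.255,0.49,0,0,0,-1],
  [0.96,-0.255,0.49,0,0,0,-1],
  [0,0,0,0,0,0,-1],
  [0,0,0,0,0,0,-1],
])

```text
time: 4.57
tcp_pos: [395.2, 284.5, 59.2]
ee_rot: [0.0, 0.706, 0.708, -0.001]
contact_force: [0.1, -0.4, 0.6]
width: 85.1
gripper_force: 0.0
```

```bash
python3 st.py; python3 -c "
from m import *
t=env.grab_frame('top');s=env.grab_frame('side')
c=lambda i,x,y:cv2.resize(i[y-50:y+50,x-50:x+50],(400,400),interpolation=0)
cv2.imwrite('pics/c2.png',np.hstack([c(t,148,249),c(s,285,270)])[:,:,::-1])"
```

```text
4.57 tcp [395.2 284.5  59.2] q [ 0.000e+00  7.062e-01  7.080e-01 -7.000e-04] yaw 90.14 qpos [ 0.62  0.25 -0.56  0.76 -0.    2.19] w 85.1 0.0 F [ 0.1 -0.4  0.6]
```

View pics/c2.png

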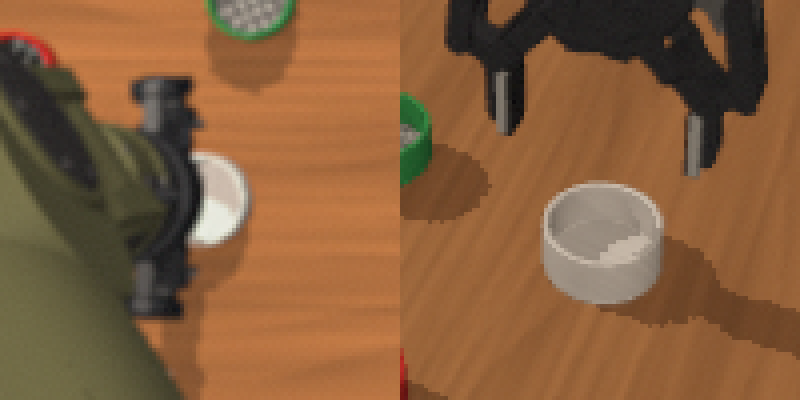

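The open fingers straddle the pan above it in both views. Descend and pinch.

apply_moves([
  [0,0.04,0.38,0,0,0,-1],
  [0,0,0.38,0,0,0,-1],
  [0,0,0.38,0,0,0,-1],
  [0,0,0.38,0,0,0,-1],
  [0,0,0.38,0,0,0,-1],
  [0,0,0.38,0,0,0,-1],
  [0,0,0,0,0,0,0],
  [0,0,0,0,0,0,0.3],
  [0,0,0,0,0,0,0.3],
  [0,0,0,0,0,0,0.3],
  [0,0,0,0,0,0,0.3],
  [0,0,0,0,0,0,0.3],
  [0,0,0,0,0,0,0.3],
], force=20)

```text
time: 5.75
tcp_pos: [397.2, 284.2, 3.1]
ee_rot: [0.0, 0.707, 0.707, 0.0]
contact_force: [-1.2, 0.3, -1.2]
width: 58.9
gripper_force: 21.7
```

```bash
python3 st.py; python3 -c "
from m import *
s=env.grab_frame('side')
c=lambda i,x,y:cv2.resize(i[y-50:y+50,x-50:x+50],(500,500),interpolation=0)
cv2.imwrite('pics/c3.png',np.hstack([c(s,285,270)])[:,:,::-1])"
```

```text
5.75 tcp [397.2 284.2   3.1] q [1.000e-04 7.071e-01 7.071e-01 3.000e-04] yaw 90.0 qpos [ 0.62  0.32 -0.61  0.63 -0.    2.19] w 58.9 21.7 F [-1.2  0.3 -1.2]
```

View pics/c3.png

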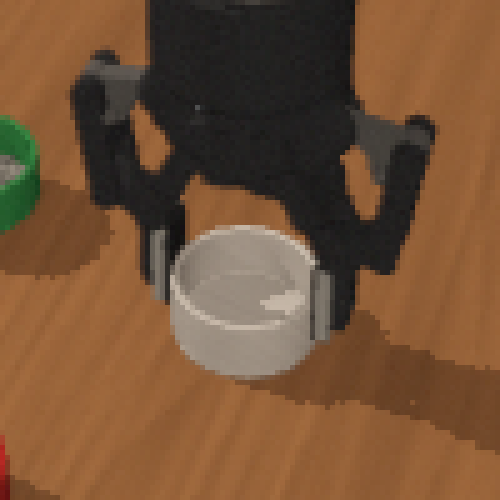

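The pan is held evenly between the pads. Now I open, turn 90° and pinch again so it is centred on both axes.

apply_moves([
  [0,0,0,0,0,0,-1],
  [0,0,0,0,0,0,-1],
  [0,0,0,0,0,-1,-1],
  [0,0,0,0,0,-1,-1],
  [0,0,0,0,0,-1,-1],
  [0,0,0,0,0,-1,-1],
  [0,0,0,0,0,-1,-1],
  [0,0,0,0,0,-1,-1],
  [0,0,0,0,0,-1,-1],
  [0,0,0,0,0,-1,-1],
  [0,0,0,0,0,-1,-1],
  [0,0,0,0,0,-1,-1],
  [0,0,0,0,0,-1,-1],
  [0,0,0,0,0,-1,-1],
  [0,0,0,0,0,-1,-1],
  [0,0,0,0,0,-1,-1],
  [0,0,0,0,0,-1,-1],
  [0,0,0,0,0,-1,-1],
  [0,0,0,0,0,-1,-1],
  [0,0,0,0,0,-1,-1],
])

```text
time: 7.47
tcp_pos: [397.1, 284.1, 2.9]
ee_rot: [0.0, -0.002, 1.0, 0.0]
contact_force: [0.0, 0.2, 0.9]
width: 85.2
gripper_force: 0.0
```

apply_moves([
  [0,0,0,0,0,0,-0.2],
  [0,0,0,0,0,0,0.3],
  [0,0,0,0,0,0,0.3],
  [0,0,0,0,0,0,0.3],
  [0,0,0,0,0,0,0.3],
  [0,0,0,0,0,0,0.3],
], force=25)

```text
time: 7.97
tcp_pos: [397.1, 284.2, 3.2]
ee_rot: [0.0, 0.001, 1.0, 0.0]
contact_force: [-1.0, -0.5, 5.9]
width: 59.3
gripper_force: 26.3
```

```bash
python3 st.py
```

```text
7.97 tcp [397.1 284.2   3.2] q [1.e-04 1.e-03 1.e+00 2.e-04] yaw 179.88 qpos [ 0.62  0.32 -0.61  0.63  0.    0.62] w 59.3 26.3 F [-1.  -0.5  5.9]
```

apply_moves([
  [0,0,0,0,0,0,0.3],
  [0,0,-0.3,0,0,0,0.3],
  [0,0,-0.7,0,0,0,0.3],
  [0,0,-1,0,0,0,0.3],
  [0,0,-1,0,0,0,0.3],
  [-0.5,-0.9,-1,0,0,0,0.3],
  [-0.5,-0.94,0,0,0,0,0.3],
  [-0.5,-0.94,0,0,0,0,0.3],
  [-0.5,-0.94,0,0,0,0,0.3],
  [-0.5,-0.94,0,0,0,0,0.3],
  [-0.5,-0.94,0,0,0,0,0.3],
  [-0.5,-0.94,0,0,0,0,0.3],
  [-0.5,-0.94,0,0,0,0,0.3],
  [-0.5,-0.94,0,0,0,0,0.3],
  [-0.5,-0.94,0,0,0,0,0.3],
  [-0.5,-0.94,0,0,0,0,0.3],
  [-0.5,-0.94,0,0,0,0,0.3],
  [-0.5,-0.94,0,0,0,0,0.3],
  [-0.4,-0.8,0,0,0,0,0.3],
  [0,0,0.5,0,0,0,0.3],
], force=40)

```text
time: 9.63
tcp_pos: [573.4, -44.3, 92.7]
ee_rot: [0.003, 0.003, 1.0, -0.001]
contact_force: [0.4, 0.7, -0.5]
width: 59.3
gripper_force: 43.4
```

apply_moves([
  [0,0,0.5,0,0,0,0.3],
  [0,0,0,0,0,0,0.3],
  [0,0,0,0,0,0,0.3],
])

```text
time: 9.88
tcp_pos: [568.5, -40.5, 77.3]
ee_rot: [-0.001, 0.0, 1.0, 0.0]
contact_force: [-0.4, -0.1, -0.5]
width: 59.0
gripper_force: 43.4
```

```bash
python3 st.py; python3 -c "
from m import *
t=env.grab_frame('top');s=env.grab_frame('side')
c=lambda i,x,y:cv2.resize(i[y-40:y+40,x-40:x+40],(400,400),interpolation=0)
cv2.imwrite('pics/c4.png',np.hstack([c(t,272,184),c(s,262,178)])[:,:,::-1])"
```

```text
9.88 tcp [568.5 -40.5  77.3] q [-1.e-03  5.e-04  1.e+00  1.e-04] yaw 179.94 qpos [-0.07  0.37 -0.34  0.86  0.   -0.07] w 59.0 43.4 F [-0.4 -0.1 -0.5]
```

View pics/c4.png

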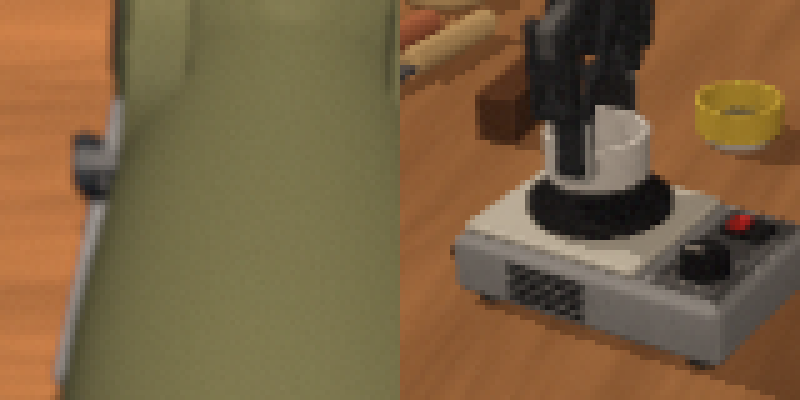

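The pan hangs level about 16 mm above the pad, roughly concentric, at side-crop (595,150). Lower it.

apply_moves([
  [-0.06,-0.06,0.15,0,0,0,0.3],
  [0,0,0.15,0,0,0,0.3],
  [0,0,0.12,0,0,0,0.3],
  [0,0,0.08,0,0,0,0.3],
  [0,0,0.04,0,0,0,0.3],
  [0,0,0.04,0,0,0,0.3],
  [0,0,0,0,0,0,0.3],
  [0,0,0,0,0,0,0.3],
])

```text
time: 10.65
tcp_pos: [570.9, -41.9, 63.3]
ee_rot: [-0.0, 0.0, 1.0, 0.0]
contact_force: [0.3, 0.7, -0.6]
width: 58.9
gripper_force: 43.4
```

```bash
python3 st.py
```

```text
10.65 tcp [570.9 -41.9  63.3] q [-0.  0.  1.  0.] yaw 180.0 qpos [-0.07  0.38 -0.35  0.83  0.   -0.07] w 58.9 43.4 F [ 0.3  0.7 -0.6]
```

apply_moves([
  [0.02,0,0.04,0,0,0,0.3],
  [0,0,0.03,0,0,0,0.3],
  [0,0,0,0,0,0,0.3],
  [0,0,0,0,0,0,0.3],
])

```text
time: 10.98
tcp_pos: [570.4, -42.0, 61.6]
ee_rot: [-0.0, 0.0, 1.0, 0.0]
contact_force: [-0.2, -0.8, -0.4]
width: 59.1
gripper_force: 43.4
```

apply_moves([
  [0,0,0.02,0,0,0,0.3],
  [0,0,0.02,0,0,0,0.3],
  [0,0,0,0,0,0,0.3],
  [0,0,0,0,0,0,0.3],
])

```text
time: 11.32
tcp_pos: [570.5, -42.0, 61.4]
ee_rot: [0.0, 0.0, 1.0, -0.0]
contact_force: [-2.8, -0.4, 7.1]
width: 59.0
gripper_force: 44.1
```

apply_moves([
  [0,0,0,0,0,0,-0.6],
  [0,0,0,0,0,0,-1],
  [0,0,0,0,0,0,-1],
  [0,0,-0.5,0,0,0,-1],
  [0,0,-1,0,0,0,-1],
  [0,0,-1,0,0,0,-1],
  [0.306,-0.986,0,0,0,0,-1],
  [0.306,-0.986,0,0,0,0,-1],
  [0.306,-0.986,0,0,0,0,-1],
  [0.306,-0.986,0,0,0,0,-1],
  [0.306,-0.986,0,0,0,0,-1],
  [0.306,-0.986,0,0,0,0,-1],
  [0.306,-0.986,0,0,0,0,-1],
  [0.306,-0.986,0,0,0,0,-1],
  [0.306,-0.986,0,0,0,0,-1],
  [0.306,-0.986,0,0,0,0,-1],
  [0.306,-0.986,0,0,0,0,-1],
  [0.306,-0.986,0,0,0,0,-1],
  [0.306,-0.986,0.5,0,0,0,-1],
  [0.306,-0.986,0.5,0,0,0,-1],
])

```text
time: 12.98
tcp_pos: [463.5, -388.8, 98.4]
ee_rot: [0.001, 0.0, 1.0, -0.001]
contact_force: [0.5, -0.6, 1.4]
width: 85.3
gripper_force: 0.0
```

```bash
python3 st.py; python3 -c "
from m import *
t=env.grab_frame('top');s=env.grab_frame('side')
c=lambda i,x,y:cv2.resize(i[y-25:y+25,x-25:x+25],(400,400),interpolation=0)
cv2.imwrite('pics/c5.png',np.hstack([c(t,272,184),c(s,262,178)])[:,:,::-1])
COL['black']=[((0,0,0),(180,255,105))]
COL['white']=[((0,0,120),(180,255,255))]
print(find('top',t,'white',(272,180),12,84))
print(find('top',t,'black',(272,184),17,58))"
```

```text
12.98 tcp [ 463.5 -388.8   98.4] q [ 8.e-04  0.e+00  1.e+00 -6.e-04] yaw 180.0 qpos [-0.7   0.4  -0.23  0.93  0.   -0.7 ] w 85.3 0.0 F [ 0.5 -0.6  1.4]
{'circ': array([272.3, 180.2,  11.8]), 'ell': array([272.5, 180.6,  21.8,  23.5]), 'w': array([574.8, -41.4])}
{'circ': array([272. , 184. ,  15.3]), 'ell': array([272.1, 183.9,  30.1,  30.5]), 'w': array([569.8, -41.9])}
```

View pics/c5.png

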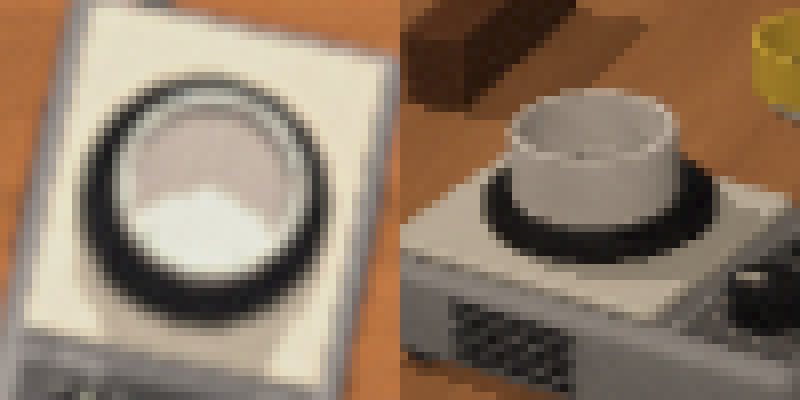

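The pan stands upright on the pad. The black ring is slightly thinner on the far (+x) side, so I'll quantify the centring with edge profiles.

```bash
python3 - <<'E'
from m import *
t=env.grab_frame('top')[:,:,:].astype(float).mean(2);s=env.grab_frame('side').astype(float).mean(2)
print(t[160:202,271:274].mean(1).round().astype(int))
for r in(181,183):print(r,t[r-1:r+2,250:295].mean(0).round().astype(int))
print("side",s[176:180,240:286].mean(0).round().astype(int))
for v in (167.5,168,169,170,171): print(v,ray('top',(272,v),58)[0]-42,ray('top',(272,v),84)[0]-30)
for v in (197,198,199,200): print(v,ray('top',(272,v),58)[0]+42)
for u in (256,288):print(u,ray('top',(u,183.5),58)[1])
for u in (260,284):print(u,ray('top',(u,181.5),84)[1])
E
```

```text
[133 168 204 216 217 217 217 204 148  97 155 184 135 146 178 183 182 181
 181 181 181 183 201 220 225 224 224 224 224 224 226 227 210 145  81  40
  31  30  42  84 138 170]
181 [109 129 151 171 206 216 186 117  54  31  45 117 194 197 179 177 178 179
 181 181 182 186 189 190 184 181 182 181 182 181 181 177 162 167 166 116
  55  97 181 214 217 206 171 136 116]
183 [114 136 158 193 216 217 167  91  41  33  45 114 190 198 183 183 189 197
 203 203 204 212 217 217 209 203 196 186 182 180 179 176 170 181 171 115
  49  77 162 210 215 188 156 133 105]
side [115 127 139 154 165 165 165  94  33  21  31  94 121 137 134 133 132 132
 134 135 135 135 134 134 134 131 128 126 121 107  86  46  22  17  17  15
  70 130 143 154 151 148 151 142 130 108]
167.5 571.5891553882936 578.8468539282559
168 570.2507974025737 577.5371717541215
169 567.5752039843762 574.9189059071407
170 564.9011062579657 572.3021037050833
171 562.2285029695256 569.686763920997
197 577.2612907395342
198 574.6285684068862
199 571.9973059670874
200 569.3675022061684
256 0.38568973435477716
288 -83.61796170091264
260 -9.417486769216655
284 -71.10468002822302
```

The edge gaps in both views agree that the pan is about 3 mm too far in +x and 1 mm in -y. I'll go back and correct that.

apply_moves([
  [-0.306,0.986,-0.5,0,0,0,-1],
  [-0.306,0.986,-0.5,0,0,0,-1],
  [-0.306,0.986,0,0,0,0,-1],
  [-0.306,0.986,0,0,0,0,-1],
  [-0.306,0.986,0,0,0,0,-1],
  [-0.306,0.986,0,0,0,0,-1],
  [-0.306,0.986,0,0,0,0,-1],
  [-0.306,0.986,0,0,0,0,-1],
  [-0.306,0.986,0,0,0,0,-1],
  [-0.306,0.986,0,0,0,0,-1],
  [-0.306,0.986,0,0,0,0,-1],
  [-0.306,0.986,0,0,0,0,-1],
  [-0.306,0.986,0,0,0,0,-1],
  [-0.306,0.986,0,0,0,0,-1],
  [0,0,0,0,0,0,-1],
  [0,0,0,0,0,0,-1],
])

```text
time: 14.52
tcp_pos: [570.8, -39.7, 123.6]
ee_rot: [0.0, -0.002, 1.0, 0.0]
contact_force: [-0.3, -0.1, -0.1]
width: 85.6
gripper_force: 0.0
```

apply_moves([
  [0,0,0.5,0,0,0,-1],
  [0,0,0.5,0,0,0,-1],
  [0,0,0.5,0,0,0,-1],
  [0,0,0.5,0,0,0,-1],
  [0,0,0.3,0,0,0,-1],
  [0,0,0.06,0,0,0,-1],
  [0,0,0,0,0,0,-1],
  [0,0,0,0,0,0,-1],
])

```text
time: 15.18
tcp_pos: [570.8, -42.2, 64.7]
ee_rot: [0.0, 0.0, 1.0, -0.0]
contact_force: [0.8, -0.1, 0.3]
width: 85.4
gripper_force: 0.0
```

Close, lift about 4 mm, shift (-3.3, +1), set down.

apply_moves([
  [0,0,0.06,0,0,0,-1],
  [0,0,0,0,0,0,0],
  [0,0,0,0,0,0,0.3],
  [0,0,0,0,0,0,0.3],
  [0,0,0,0,0,0,0.3],
  [0,0,0,0,0,0,0.3],
  [0,0,0,0,0,0,0.3],
  [0,0,-0.15,0,0,0,0.3],
  [0.07,0.02,0,0,0,0,0.3],
  [0.07,0.02,0,0,0,0,0.3],
  [0,0,0,0,0,0,0.3],
  [0,0,0,0,0,0,0.3],
], force=40)

```text
time: 16.18
tcp_pos: [566.6, -40.9, 66.1]
ee_rot: [-0.0, -0.0, 1.0, 0.0]
contact_force: [-0.3, -0.6, -1.4]
width: 59.1
gripper_force: 43.1
```

apply_moves([
  [0,0,0.07,0,0,0,0.3],
  [0,0,0.04,0,0,0,0.3],
  [0,0,0.03,0,0,0,0.3],
  [0,0,0,0,0,0,0.3],
  [0,0,0,0,0,0,0.3],
])

```text
time: 16.6
tcp_pos: [567.0, -41.0, 63.6]
ee_rot: [0.0, 0.0, 1.0, 0.0]
contact_force: [-3.0, 0.3, 8.3]
width: 58.9
gripper_force: 43.9
```

apply_moves([
  [0,0,0,0,0,0,-0.6],
  [0,0,0,0,0,0,-1],
  [0,0,0,0,0,0,-1],
  [0,0,-0.5,0,0,0,-1],
  [0,0,-1,0,0,0,-1],
  [0,0,-1,0,0,0,-1],
  [0.296,-0.988,0,0,0,0,-1],
  [0.296,-0.988,0,0,0,0,-1],
  [0.296,-0.988,0,0,0,0,-1],
  [0.296,-0.988,0,0,0,0,-1],
  [0.296,-0.988,0,0,0,0,-1],
  [0.296,-0.988,0,0,0,0,-1],
  [0.296,-0.988,0,0,0,0,-1],
  [0.296,-0.988,0,0,0,0,-1],
  [0.296,-0.988,0,0,0,0,-1],
  [0.296,-0.988,0,0,0,0,-1],
  [0.296,-0.988,0,0,0,0,-1],
  [0.296,-0.988,0.5,0,0,0,-1],
  [0.296,-0.988,1,0,0,0,-1],
  [0.296,-0.988,1,0,0,0,-1],
])

```text
time: 18.27
tcp_pos: [463.8, -388.8, 63.0]
ee_rot: [0.001, 0.0, 1.0, -0.001]
contact_force: [0.5, -0.0, 0.5]
width: 85.6
gripper_force: 0.0
```

apply_moves([
  [0,0,0,0,0,0,-1],
  [0,0,0,0,0,0,-1],
])

```text
time: 18.43
tcp_pos: [461.5, -386.8, 60.7]
ee_rot: [-0.001, 0.001, 1.0, 0.001]
contact_force: [-0.5, -0.1, -0.3]
width: 85.0
gripper_force: 0.0
```

```bash
python3 st.py; cat > e.py <<'E'
from m import *
t=env.grab_frame('top').astype(float).mean(2);s=env.grab_frame('side').astype(float).mean(2)
print(t[164:202,271:274].mean(1).round().astype(int))
for r in(183,):print(r,t[r-1:r+2,254:292].mean(0).round().astype(int))
print("side",s[176:180,244:280].mean(0).round().astype(int))
E
python3 e.py
```

```text
18.43 tcp [ 461.5 -386.8   60.7] q [-0.0014  0.0012  1.      0.0013] yaw 179.86 qpos [-0.7   0.44 -0.28  0.86  0.   -0.7 ] w 85.0 0.0 F [-0.5 -0.1 -0.3]
[217 218 218 207 154  71  58 127 163 139 142 177 185 182 183 183 183 183
 183 192 213 225 226 225 225 226 225 226 225 221 191 114  49  29  40  85
 139 170]
183 [217 218 167  92  40  33  83 161 195 190 180 179 181 186 190 191 190 192
 199 196 190 186 184 184 183 182 181 172 161 193 163  87  33  80 163 210
 216 190]
side [165 165 165  95  34  24  25  31  95 129 136 134 133 132 132 133 134 135
 135 135 135 134 132 130 126 122 118  98  62  27  17  16  70 130 144 154]
```

The pan is now centred within about 0.5 mm in both views. Now the blue sieve.

apply_moves([
  [-0.02,0,0.36,0,0,0,-1],
  [0,0,0.36,0,0,0,-1],
  [0,0,0.36,0,0,0,-1],
  [0,0,0.36,0,0,0,-1],
  [0,0,0.36,0,0,0,-1],
  [0,0,0.36,0,0,0,-1],
  [0,0,0,0,0,0,-0.2],
  [0,0,0,0,0,0,0.3],
  [0,0,0,0,0,0,0.3],
  [0,0,0,0,0,0,0.3],
  [0,0,0,0,0,0,0.3],
  [0,0,0,0,0,0,0.3],
], force=20)

```text
time: 19.53
tcp_pos: [464.1, -387.0, 9.2]
ee_rot: [0.0, 0.0, 1.0, -0.0]
contact_force: [0.7, 0.5, -0.3]
width: 59.5
gripper_force: 21.7
```

apply_moves([
  [0,0,0,0,0,0,-1],
  [0,0,0,0,0,0,-1],
  [0,0,0,0,0,1,-1],
  [0,0,0,0,0,1,-1],
  [0,0,0,0,0,1,-1],
  [0,0,0,0,0,1,-1],
  [0,0,0,0,0,1,-1],
  [0,0,0,0,0,1,-1],
  [0,0,0,0,0,1,-1],
  [0,0,0,0,0,1,-1],
  [0,0,0,0,0,1,-1],
  [0,0,0,0,0,1,-1],
  [0,0,0,0,0,1,-1],
  [0,0,0,0,0,1,-1],
  [0,0,0,0,0,1,-1],
  [0,0,0,0,0,1,-1],
  [0,0,0,0,0,1,-1],
  [0,0,0,0,0,1,-1],
  [0,0,0,0,0,1,-1],
  [0,0,0,0,0,1,-1],
])

```text
time: 21.2
tcp_pos: [464.0, -386.9, 9.0]
ee_rot: [0.0, 0.709, 0.706, 0.0]
contact_force: [-0.0, 0.7, 0.3]
width: 85.6
gripper_force: 0.0
```

apply_moves([
  [0,0,0,0,0,0,-0.2],
  [0,0,0,0,0,0,0.3],
  [0,0,0,0,0,0,0.3],
  [0,0,0,0,0,0,0.3],
  [0,0,0,0,0,0,0.3],
  [0,0,0,0,0,0,0.3],
], force=25)

```text
time: 21.7
tcp_pos: [464.0, -386.9, 9.2]
ee_rot: [0.0, 0.707, 0.707, -0.0]
contact_force: [-1.5, 0.7, 5.8]
width: 59.1
gripper_force: 27.1
```

```bash
python3 st.py
```

```text
21.7 tcp [ 464.  -386.9    9.2] q [ 2.000e-04  7.068e-01  7.074e-01 -0.000e+00] yaw 90.05 qpos [-0.7   0.49 -0.32  0.75 -0.    0.87] w 59.1 27.1 F [-1.5  0.7  5.8]
```

apply_moves([
  [0,0,0,0,0,0,0.3],
  [0,0,-0.3,0,0,0,0.3],
  [0,0,-0.7,0,0,0,0.3],
  [0,0,-1,0,0,0,0.3],
  [0,0,-1,0,0,0,0.3],
  [0.988,0.294,-1,0,0,0,0.3],
  [0.988,0.294,-1,0,0,0,0.3],
  [0.988,0.294,0,0,0,0,0.3],
  [0.988,0.294,0,0,0,0,0.3],
  [0.988,0.294,0,0,0,0,0.3],
  [0.988,0.294,0,0,0,0,0.3],
  [0.988,0.294,0,0,0,0,0.3],
  [0.988,0.294,0,0,0,0,0.3],
  [0.988,0.294,0,0,0,0,0.3],
  [0.988,0.294,0,0,0,0,0.3],
  [0.988,0.294,0,0,0,0,0.3],
  [0.988,0.294,0,0,0,0,0.3],
  [0.988,0.294,0,0,0,0,0.3],
  [0.988,0.294,0,0,0,0,0.3],
  [0,0,0,0,0,0,0.3],
], force=40)

```text
time: 23.37
tcp_pos: [567.9, -37.0, 133.9]
ee_rot: [-0.0, 0.705, 0.709, 0.001]
contact_force: [-0.2, 0.3, -0.6]
width: 58.3
gripper_force: 43.2
```

apply_moves([
  [0,0,0.4,0,0,0,0.3],
  [0,0,0.4,0,0,0,0.3],
  [0,0,0.2,0,0,0,0.3],
  [0,0,0,0,0,0,0.3],
  [0,0,0,0,0,0,0.3],
  [0,0,0,0,0,0,0.3],
])

```text
time: 23.87
tcp_pos: [566.6, -41.7, 108.8]
ee_rot: [-0.0, 0.708, 0.707, -0.0]
contact_force: [0.2, -0.4, -0.1]
width: 58.3
gripper_force: 43.2
```

```bash
python3 st.py
```

```text
23.87 tcp [566.6 -41.7 108.8] q [-1.000e-04  7.075e-01  7.067e-01 -1.000e-04] yaw 89.93 qpos [-0.07  0.33 -0.31  0.93 -0.    1.5 ] w 58.3 43.2 F [ 0.2 -0.4 -0.1]
```

apply_moves([
  [0.02,0.01,0.25,0,0,0,0.3],
  [0,0,0.25,0,0,0,0.3],
  [0,0,0.2,0,0,0,0.3],
  [0,0,0.1,0,0,0,0.3],
  [0,0,0,0,0,0,0.3],
  [0,0,0,0,0,0,0.3],
])

```text
time: 24.37
tcp_pos: [566.8, -40.4, 88.5]
ee_rot: [-0.0, 0.707, 0.707, -0.0]
contact_force: [-0.1, -0.1, 0.3]
width: 58.2
gripper_force: 43.2
```

apply_moves([
  [0,0,0.04,0,0,0,0.3],
  [0,0,0.04,0,0,0,0.3],
  [0,0,0.03,0,0,0,0.3],
  [0,0,0,0,0,0,0.3],
  [0,0,0,0,0,0,0.3],
])

```text
time: 24.78
tcp_pos: [567.0, -40.5, 86.1]
ee_rot: [0.0, 0.707, 0.707, 0.0]
contact_force: [0.3, -0.4, -1.3]
width: 58.4
gripper_force: 43.2
```

```bash
python3 st.py
```

```text
24.78 tcp [567.  -40.5  86.1] q [0.     0.7071 0.7071 0.    ] yaw 90.0 qpos [-0.07  0.35 -0.34  0.88  0.    1.5 ] w 58.4 43.2 F [ 0.3 -0.4 -1.3]
```

apply_moves([
  [-0.01,0,0.03,0,0,0,0.3],
  [0,0,0.02,0,0,0,0.3],
  [0,0,0,0,0,0,0.3],
  [0,0,0,0,0,0,0.3],
])

```text
time: 25.12
tcp_pos: [567.2, -40.7, 85.4]
ee_rot: [0.0, 0.707, 0.707, 0.0]
contact_force: [-1.2, 0.4, 6.1]
width: 58.2
gripper_force: 43.7
```

apply_moves([
  [0,0,0,0,0,0,-0.6],
  [0,0,0,0,0,0,-1],
  [0,0,0,0,0,0,-1],
  [0,0,-0.5,0,0,0,-1],
  [0,0,-1,0,0,0,-1],
  [-0.975,-0.06,-1,0,0,0,-1],
  [-0.975,-0.06,0,0,0,0,-1],
  [-0.975,-0.06,0,0,0,0,-1],
  [-0.975,-0.06,0,0,0,0,-1],
  [-0.975,-0.06,0,0,0,0,-1],
  [-0.975,-0.06,0,0,0,0,-1],
  [-0.975,-0.06,0.8,0,0,0,-1],
  [-0.975,-0.06,0.9,0,0,0,-1],
  [-0.975,-0.06,0.9,0,0,0,-1],
  [0,0,0.9,0,0,0,-1],
  [0,0,0,0,0,0,-1],
  [0,0,0,0,0,0,-1],
])

```text
time: 26.53
tcp_pos: [552.0, -259.5, 58.5]
ee_rot: [-0.002, 0.707, 0.707, -0.0]
contact_force: [0.2, 0.1, 0.6]
width: 85.4
gripper_force: 0.0
```

```bash
python3 st.py; python3 -c "
from m import *
t=env.grab_frame('top');s=env.grab_frame('side')
c=lambda i,x,y:cv2.resize(i[y-35:y+35,x-35:x+35],(400,400),interpolation=0)
cv2.imwrite('pics/c6.png',np.hstack([c(t,272,184),c(s,272,160)])[:,:,::-1])"
```

```text
26.53 tcp [ 552.  -259.5   58.5] q [-1.800e-03  7.073e-01  7.069e-01 -5.000e-04] yaw 89.97 qpos [-0.44  0.45 -0.26  0.86  0.    1.13] w 85.4 0.0 F [0.2 0.1 0.6]
```

View pics/c6.png

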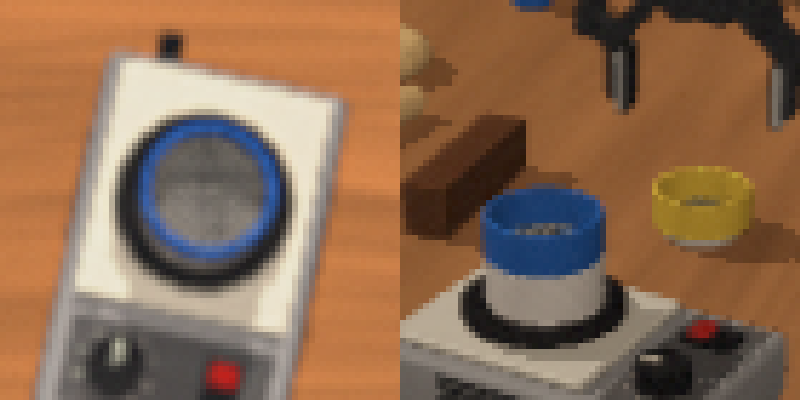

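The blue sieve sits flush and level on the pan (side-crop (543,235)), and the fingers are over the yellow one. Next the yellow sieve.

apply_moves([
  [0,0.03,0.35,0,0,0,-1],
  [0,0,0.35,0,0,0,-1],
  [0,0,0.35,0,0,0,-1],
  [0,0,0.35,0,0,0,-1],
  [0,0,0.35,0,0,0,-1],
  [0,0,0.3,0,0,0,-1],
  [0,0,0,0,0,0,-0.2],
  [0,0,0,0,0,0,0.3],
  [0,0,0,0,0,0,0.3],
  [0,0,0,0,0,0,0.3],
  [0,0,0,0,0,0,0.3],
  [0,0,0,0,0,0,0.3],
], force=20)

```text
time: 27.63
tcp_pos: [554.6, -260.2, 8.9]
ee_rot: [0.0, 0.707, 0.707, 0.0]
contact_force: [0.5, 0.2, -0.6]
width: 59.5
gripper_force: 21.8
```

apply_moves([
  [0,0,0,0,0,0,-1],
  [0,0,0,0,0,0,-1],
  [0,0,0,0,0,-1,-1],
  [0,0,0,0,0,-1,-1],
  [0,0,0,0,0,-1,-1],
  [0,0,0,0,0,-1,-1],
  [0,0,0,0,0,-1,-1],
  [0,0,0,0,0,-1,-1],
  [0,0,0,0,0,-1,-1],
  [0,0,0,0,0,-1,-1],
  [0,0,0,0,0,-1,-1],
  [0,0,0,0,0,-1,-1],
  [0,0,0,0,0,-1,-1],
  [0,0,0,0,0,-1,-1],
  [0,0,0,0,0,-1,-1],
  [0,0,0,0,0,-1,-1],
  [0,0,0,0,0,-1,-1],
  [0,0,0,0,0,-1,-1],
  [0,0,0,0,0,-1,-1],
  [0,0,0,0,0,-1,-1],
])

```text
time: 29.3
tcp_pos: [554.4, -260.2, 8.7]
ee_rot: [0.0, -0.002, 1.0, -0.0]
contact_force: [-0.3, 0.0, 0.1]
width: 85.3
gripper_force: 0.0
```

apply_moves([
  [0,0,0,0,0,0,-0.2],
  [0,0,0,0,0,0,0.3],
  [0,0,0,0,0,0,0.3],
  [0,0,0,0,0,0,0.3],
  [0,0,0,0,0,0,0.3],
  [0,0,0,0,0,0,0.3],
], force=25)

```text
time: 29.8
tcp_pos: [554.5, -260.2, 8.8]
ee_rot: [0.0, 0.0, 1.0, -0.0]
contact_force: [0.9, 0.1, 3.0]
width: 57.8
gripper_force: 27.6
```

```bash
python3 st.py
```

```text
29.8 tcp [ 554.5 -260.2    8.8] q [ 2.e-04  3.e-04  1.e+00 -1.e-04] yaw 179.96 qpos [-0.44  0.51 -0.3   0.76  0.   -0.44] w 57.8 27.6 F [0.9 0.1 3. ]
```

apply_moves([
  [0,0,0,0,0,0,0.3],
  [0,0,-0.3,0,0,0,0.3],
  [0,0,-0.7,0,0,0,0.3],
  [0,0,-1,0,0,0,0.3],
  [0,0,-1,0,0,0,0.3],
  [0,0,-1,0,0,0,0.3],
  [-0.056,0.974,-1,0,0,0,0.3],
  [-0.056,0.974,-0.5,0,0,0,0.3],
  [-0.056,0.974,0,0,0,0,0.3],
  [-0.056,0.974,0,0,0,0,0.3],
  [-0.056,0.974,0,0,0,0,0.3],
  [-0.056,0.974,0,0,0,0,0.3],
  [-0.056,0.974,0,0,0,0,0.3],
  [-0.056,0.974,0,0,0,0,0.3],
  [-0.056,0.974,0,0,0,0,0.3],
  [0,0,0,0,0,0,0.3],
  [0,0,0.3,0,0,0,0.3],
  [0,0,0.3,0,0,0,0.3],
  [0,0,0,0,0,0,0.3],
  [0,0,0,0,0,0,0.3],
], force=40)

```text
time: 31.47
tcp_pos: [565.9, -41.8, 130.0]
ee_rot: [-0.001, 0.001, 1.0, -0.0]
contact_force: [-0.7, -0.3, -0.5]
width: 57.6
gripper_force: 43.1
```

apply_moves([
  [0,0,0,0,0,0,0.3],
])

```text
time: 31.55
tcp_pos: [566.6, -41.8, 130.7]
ee_rot: [-0.0, 0.001, 1.0, -0.0]
contact_force: [-0.3, 0.1, -1.4]
width: 57.4
gripper_force: 43.1
```

apply_moves([
  [-0.01,0.03,0.25,0,0,0,0.3],
  [0,0,0.25,0,0,0,0.3],
  [0,0,0.2,0,0,0,0.3],
  [0,0,0.1,0,0,0,0.3],
  [0,0,0,0,0,0,0.3],
  [0,0,0,0,0,0,0.3],
])

```text
time: 32.05
tcp_pos: [566.9, -40.2, 110.7]
ee_rot: [-0.0, -0.0, 1.0, 0.0]
contact_force: [-1.3, -0.3, -0.1]
width: 57.5
gripper_force: 43.1
```

apply_moves([
  [0,0,0.04,0,0,0,0.3],
  [0,0,0.04,0,0,0,0.3],
  [0,0,0.03,0,0,0,0.3],
  [0,0,0,0,0,0,0.3],
  [0,0,0,0,0,0,0.3],
])

```text
time: 32.47
tcp_pos: [567.1, -40.2, 108.4]
ee_rot: [0.0, -0.0, 1.0, -0.0]
contact_force: [1.1, -1.2, -0.8]
width: 57.4
gripper_force: 43.1
```

apply_moves([
  [0,-0.015,0.03,0,0,0,0.3],
  [0,0,0.03,0,0,0,0.3],
  [0,0,0.02,0,0,0,0.3],
  [0,0,0,0,0,0,0.3],
  [0,0,0,0,0,0,0.3],
])

```text
time: 32.88
tcp_pos: [567.3, -40.6, 106.9]
ee_rot: [0.0, 0.0, 1.0, -0.0]
contact_force: [-2.3, -0.8, 5.5]
width: 57.4
gripper_force: 43.7
```

apply_moves([
  [0,0,0,0,0,0,-0.6],
  [0,0,0,0,0,0,-1],
  [0,0,0,0,0,0,-1],
  [0,0,-0.5,0,0,0,-1],
  [0,0,-1,0,0,0,-1],
  [0.191,0.963,-1,0,0,0,-1],
  [0.191,0.963,0,0,0,0,-1],
  [0.191,0.963,0,0,0,0,-1],
  [0.191,0.963,0,0,0,0,-1],
  [0.191,0.963,0,0,0,0,-1],
  [0.191,0.963,0,0,0,0,-1],
  [0.191,0.963,0,0,0,0,-1],
  [0.191,0.963,0,0,0,0,-1],
  [0.191,0.963,0,0,0,0,-1],
  [0.191,0.963,0,0,0,0,-1],
  [0.191,0.963,0,0,0,0,-1],
  [0.191,0.963,0,0,0,0,-1],
  [0.191,0.963,0,0,0,0,-1],
  [0.191,0.963,0,0,0,0,-1],
  [0.191,0.963,0,0,0,0,-1],
])

```text
time: 34.55
tcp_pos: [495.1, 321.7, 168.6]
ee_rot: [-0.0, -0.0, 1.0, -0.0]
contact_force: [-0.1, -0.5, -0.6]
width: 85.4
gripper_force: 0.0
```

apply_moves([
  [0.191,0.963,0.5,0,0,0,-1],
  [0.191,0.963,0.7,0,0,0,-1],
  [0.191,0.963,0.8,0,0,0,-1],
  [0.191,0.963,0.9,0,0,0,-1],
  [0,0,0.9,0,0,0,-1],
  [0,0,0.5,0,0,0,-1],
  [0,0,0,0,0,0,-1],
  [0,0,0,0,0,0,-1],
])

```text
time: 35.22
tcp_pos: [476.0, 415.8, 60.8]
ee_rot: [-0.001, 0.0, 1.0, -0.001]
contact_force: [-0.3, 0.3, -0.8]
width: 85.5
gripper_force: 0.0
```

```bash
python3 st.py; python3 -c "
from m import *
t=env.grab_frame('top');s=env.grab_frame('side')
c=lambda i,x,y:cv2.resize(i[y-35:y+35,x-35:x+35],(400,400),interpolation=0)
cv2.imwrite('pics/c7.png',np.hstack([c(s,220,300),c(s,272,160)])[:,:,::-1])"
```

```text
35.22 tcp [476.  415.8  60.8] q [-7.e-04  3.e-04  1.e+00 -7.e-04] yaw 179.97 qpos [ 0.72  0.49 -0.2   0.89 -0.    0.72] w 85.5 0.0 F [-0.3  0.3 -0.8]
```

View pics/c7.png

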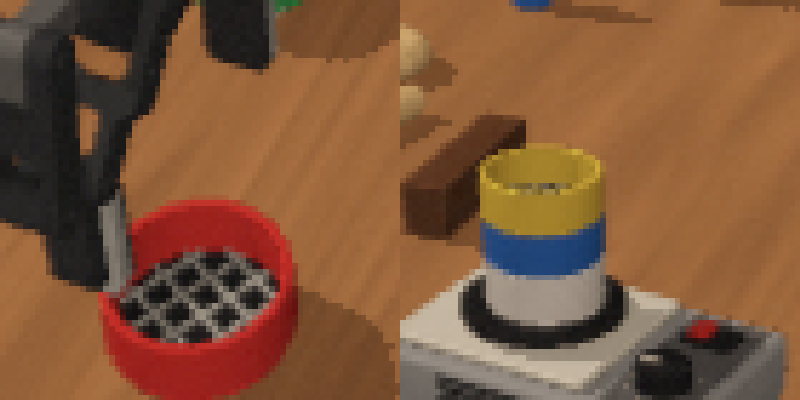

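The yellow sieve sits flush on the blue one (side-crop (543,195)), and the fingers straddle the red sieve. Same routine for red.

apply_moves([
  [0,0.02,0.36,0,0,0,-1],
  [0,0,0.36,0,0,0,-1],
  [0,0,0.36,0,0,0,-1],
  [0,0,0.36,0,0,0,-1],
  [0,0,0.36,0,0,0,-1],
  [0,0,0.32,0,0,0,-1],
  [0,0,0,0,0,0,-0.2],
  [0,0,0,0,0,0,0.3],
  [0,0,0,0,0,0,0.3],
  [0,0,0,0,0,0,0.3],
  [0,0,0,0,0,0,0.3],
  [0,0,0,0,0,0,0.3],
], force=20)

```text
time: 36.32
tcp_pos: [476.7, 417.6, 8.8]
ee_rot: [0.0, -0.0, 1.0, 0.0]
contact_force: [-0.2, -0.5, -1.4]
width: 59.6
gripper_force: 21.7
```

apply_moves([
  [0,0,0,0,0,0,-1],
  [0,0,0,0,0,0,-1],
  [0,0,0,0,0,1,-1],
  [0,0,0,0,0,1,-1],
  [0,0,0,0,0,1,-1],
  [0,0,0,0,0,1,-1],
  [0,0,0,0,0,1,-1],
  [0,0,0,0,0,1,-1],
  [0,0,0,0,0,1,-1],
  [0,0,0,0,0,1,-1],
  [0,0,0,0,0,1,-1],
  [0,0,0,0,0,1,-1],
  [0,0,0,0,0,1,-1],
  [0,0,0,0,0,1,-1],
  [0,0,0,0,0,1,-1],
  [0,0,0,0,0,1,-1],
  [0,0,0,0,0,1,-1],
  [0,0,0,0,0,1,-1],
  [0,0,0,0,0,1,-1],
  [0,0,0,0,0,1,-1],
])

```text
time: 37.98
tcp_pos: [476.5, 417.4, 8.4]
ee_rot: [0.0, 0.709, 0.706, 0.0]
contact_force: [0.5, -0.5, 0.1]
width: 85.4
gripper_force: 0.0
```

apply_moves([
  [0,0,0,0,0,0,-0.2],
  [0,0,0,0,0,0,0.3],
  [0,0,0,0,0,0,0.3],
  [0,0,0,0,0,0,0.3],
  [0,0,0,0,0,0,0.3],
  [0,0,0,0,0,0,0.3],
], force=25)

```text
time: 38.48
tcp_pos: [476.5, 417.5, 8.8]
ee_rot: [-0.0, 0.707, 0.707, 0.0]
contact_force: [-1.9, -0.9, 5.4]
width: 58.8
gripper_force: 27.3
```

```bash
python3 st.py
```

```text
38.48 tcp [476.5 417.5   8.8] q [-0.000e+00  7.068e-01  7.074e-01  2.000e-04] yaw 90.05 qpos [ 0.72  0.54 -0.25  0.78  0.    2.29] w 58.8 27.3 F [-1.9 -0.9  5.4]
```

apply_moves([
  [0,0,0,0,0,0,0.3],
  [0,0,-0.3,0,0,0,0.3],
  [0,0,-0.7,0,0,0,0.3],
  [0,0,-1,0,0,0,0.3],
  [-0.965,0.191,-1,0,0,0,0.3],
  [-0.965,0.191,-1,0,0,0,0.3],
  [-0.965,0.191,-1,0,0,0,0.3],
  [-0.965,0.191,-1,0,0,0,0.3],
  [-0.965,0.191,-0.3,0,0,0,0.3],
  [-0.965,0.191,0,0,0,0,0.3],
  [-0.965,0.191,0,0,0,0,0.3],
  [-0.965,0.191,0,0,0,0,0.3],
  [-0.965,0.191,0,0,0,0,0.3],
  [-0.965,0.191,0,0,0,0,0.3],
  [-0.965,0.191,0,0,0,0,0.3],
  [-0.965,0.191,0,0,0,0,0.3],
  [-0.965,0.191,0,0,0,0,0.3],
  [-0.965,0.191,0,0,0,0,0.3],
  [-0.965,0.191,0,0,0,0,0.3],
  [-0.965,0.191,0,0,0,0,0.3],
], force=40)

```text
time: 40.15
tcp_pos: [552.8, 30.1, 165.9]
ee_rot: [0.0, 0.707, 0.707, -0.0]
contact_force: [-0.8, -0.0, -0.2]
width: 58.5
gripper_force: 43.1
```

apply_moves([
  [-0.965,0.191,0,0,0,0,0.3],
  [-0.965,0.191,0,0,0,0,0.3],
  [0,0,0.2,0,0,0,0.3],
  [0,0,0.3,0,0,0,0.3],
  [0,0,0,0,0,0,0.3],
  [0,0,0,0,0,0,0.3],
  [0,0,0,0,0,0,0.3],
])

```text
time: 40.73
tcp_pos: [562.0, -16.0, 153.1]
ee_rot: [-0.0, 0.707, 0.708, -0.0]
contact_force: [-0.4, -0.3, 0.2]
width: 58.5
gripper_force: 43.1
```

apply_moves([
  [-0.5,0.1,0,0,0,0,0.3],
  [-0.49,0.1,0,0,0,0,0.3],
  [0,0,0,0,0,0,0.3],
  [0,0,0.25,0,0,0,0.3],
  [0,0,0.25,0,0,0,0.3],
  [0,0,0,0,0,0,0.3],
  [0,0,0,0,0,0,0.3],
  [0,0,0,0,0,0,0.3],
])

```text
time: 41.4
tcp_pos: [567.1, -41.4, 140.6]
ee_rot: [-0.0, 0.707, 0.707, -0.0]
contact_force: [-0.2, -0.1, -1.0]
width: 58.6
gripper_force: 43.1
```

apply_moves([
  [0.02,0,0.15,0,0,0,0.3],
  [0,0,0.15,0,0,0,0.3],
  [0,0,0.08,0,0,0,0.3],
  [0,0,0.04,0,0,0,0.3],
  [0,0,0,0,0,0,0.3],
  [0,0,0,0,0,0,0.3],
])

```text
time: 41.9
tcp_pos: [567.3, -41.1, 130.2]
ee_rot: [-0.0, 0.707, 0.707, -0.0]
contact_force: [0.6, -0.5, -1.1]
width: 58.3
gripper_force: 43.1
```

apply_moves([
  [0,0,0.02,0,0,0,0.3],
  [0,0,0.02,0,0,0,0.3],
  [0,0,0,0,0,0,0.3],
  [0,0,0,0,0,0,0.3],
])

```text
time: 42.23
tcp_pos: [567.4, -41.1, 129.3]
ee_rot: [0.0, 0.707, 0.707, 0.0]
contact_force: [-0.1, 0.7, -1.0]
width: 58.2
gripper_force: 43.1
```

apply_moves([
  [0,0,0.02,0,0,0,0.3],
  [0,0,0.02,0,0,0,0.3],
  [0,0,0,0,0,0,0.3],
  [0,0,0,0,0,0,0.3],
])

```text
time: 42.57
tcp_pos: [567.4, -41.2, 128.8]
ee_rot: [0.0, 0.707, 0.707, 0.0]
contact_force: [-1.7, 0.5, 5.3]
width: 58.4
gripper_force: 43.5
```

apply_moves([
  [0,0,0,0,0,0,-0.6],
  [0,0,0,0,0,0,-1],
  [0,0,0,0,0,0,-1],
  [0,0,-0.5,0,0,0,-1],
  [0,0,-1,0,0,0,-1],
  [-0.9,-0.65,-1,0,0,0,-1],
  [-0.9,-0.65,0,0,0,0,-1],
  [-0.9,-0.65,0,0,0,0,-1],
  [-0.9,-0.65,0,0,0,0,-1],
  [-0.9,-0.65,0,0,0,0,-1],
  [-0.9,-0.65,0,0,0,0,-1],
  [-0.9,-0.65,0,0,0,0,-1],
  [-0.9,-0.65,0.9,0,0,0,-1],
  [-0.9,-0.65,0.9,0,0,0,-1],
  [-0.9,-0.65,0.9,0,0,0,-1],
  [0,0,0.9,0,0,0,-1],
  [0,0,0.9,0,0,0,-1],
  [0,0,0,0,0,0,-1],
  [0,0,0,0,0,0,-1],
])

```text
time: 44.15
tcp_pos: [403.8, -265.6, 77.5]
ee_rot: [-0.001, 0.707, 0.707, -0.0]
contact_force: [-0.8, -0.9, 0.3]
width: 85.2
gripper_force: 0.0
```

```bash
python3 st.py; python3 -c "
from m import *
t=env.grab_frame('top');s=env.grab_frame('side')
c=lambda i,x,y:cv2.resize(i[y-35:y+35,x-35:x+35],(400,400),interpolation=0)
cv2.imwrite('pics/c8.png',np.hstack([c(s,334,160),c(s,272,160)])[:,:,::-1])"
```

```text
44.15 tcp [ 403.8 -265.6   77.5] q [-1.400e-03  7.072e-01  7.070e-01 -3.000e-04] yaw 89.98 qpos [-0.58  0.22 -0.55  0.81  0.    0.99] w 85.2 0.0 F [-0.8 -0.9  0.3]
```

View pics/c8.png

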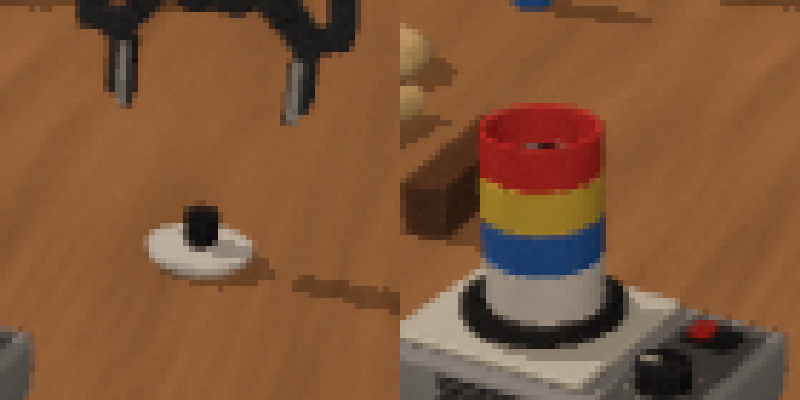

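The red sieve sits flush (side-crop (543,150)), and the lid knob is between the fingers. Descend and pinch the knob.

apply_moves([
  [0,0,0.4,0,0,0,-0.5],
  [0,0,0.4,0,0,0,-0.5],
  [0,0,0.4,0,0,0,-0.3],
  [0,0,0.4,0,0,0,0],
  [0,0,0.4,0,0,0,0],
  [0,0,0.4,0,0,0,0],
  [0,0,0,0,0,0,0.2],
  [0,0,0,0,0,0,0.9],
  [0,0,0,0,0,0,0.9],
  [0,0,0,0,0,0,0.9],
  [0,0,0,0,0,0,0.9],
  [0,0,0,0,0,0,0.9],
], force=20)

```text
time: 45.25
tcp_pos: [405.2, -266.4, 18.7]
ee_rot: [0.0, 0.707, 0.707, 0.0]
contact_force: [-0.2, -0.0, -0.8]
width: 18.5
gripper_force: 20.8
```

apply_moves([
  [0,0,0,0,0,0,-0.2],
  [0,0,0,0,0,0,-0.2],
  [0,0,0,0,0,-1,-0.2],
  [0,0,0,0,0,-1,-0.2],
  [0,0,0,0,0,-1,-0.2],
  [0,0,0,0,0,-1,-0.2],
  [0,0,0,0,0,-1,-0.2],
  [0,0,0,0,0,-1,-0.2],
  [0,0,0,0,0,-1,-0.2],
  [0,0,0,0,0,-1,-0.2],
  [0,0,0,0,0,-1,-0.2],
  [0,0,0,0,0,-1,-0.2],
  [0,0,0,0,0,-1,-0.2],
  [0,0,0,0,0,-1,-0.2],
  [0,0,0,0,0,-1,-0.2],
  [0,0,0,0,0,-1,-0.2],
  [0,0,0,0,0,-1,-0.2],
  [0,0,0,0,0,-1,-0.2],
  [0,0,0,0,0,-1,-0.2],
  [0,0,0,0,0,-1,-0.2],
])

```text
time: 46.92
tcp_pos: [404.9, -266.2, 18.4]
ee_rot: [0.0, -0.002, 1.0, -0.0]
contact_force: [-0.2, 0.3, 0.1]
width: 50.9
gripper_force: 0.0
```

apply_moves([
  [0,0,0,0,0,0,0.2],
  [0,0,0,0,0,0,0.9],
  [0,0,0,0,0,0,0.9],
  [0,0,0,0,0,0,0.9],
  [0,0,0,0,0,0,0.9],
  [0,0,0,0,0,0,0.9],
  [0,0,0,0,0,0,0.9],
], force=25)

```text
time: 47.5
tcp_pos: [404.9, -266.2, 18.5]
ee_rot: [0.0, 0.0, 1.0, -0.0]
contact_force: [-0.8, 0.8, 3.7]
width: 18.9
gripper_force: 24.5
```

```bash
python3 st.py
```

```text
47.5 tcp [ 404.9 -266.2   18.5] q [ 1.e-04  2.e-04  1.e+00 -0.e+00] yaw 179.98 qpos [-0.58  0.3  -0.61  0.67  0.   -0.58] w 18.9 24.5 F [-0.8  0.8  3.7]
```

apply_moves([
  [0,0,0,0,0,0,0.9],
  [0,0,-0.3,0,0,0,0.9],
  [0,0,-0.7,0,0,0,0.9],
  [0,0,-1,0,0,0,0.9],
  [0,0,-1,0,0,0,0.9],
  [0,0,-1,0,0,0,0.9],
  [-0.65,0.9,-1,0,0,0,0.9],
  [-0.65,0.9,-1,0,0,0,0.9],
  [-0.65,0.9,-1,0,0,0,0.9],
  [-0.65,0.9,0,0,0,0,0.9],
  [-0.65,0.9,0,0,0,0,0.9],
  [-0.65,0.9,0,0,0,0,0.9],
  [-0.65,0.9,0,0,0,0,0.9],
  [-0.65,0.9,0,0,0,0,0.9],
  [-0.65,0.9,0,0,0,0,0.9],
  [-0.65,0.9,0,0,0,0,0.9],
  [0,0,0,0,0,0,0.9],
  [0,0,0.3,0,0,0,0.9],
  [0,0,0.2,0,0,0,0.9],
  [0,0,0,0,0,0,0.9],
], force=40)

```text
time: 49.17
tcp_pos: [565.6, -41.8, 179.1]
ee_rot: [-0.002, 0.0, 1.0, -0.0]
contact_force: [0.1, 0.6, -0.9]
width: 18.0
gripper_force: 39.2
```

apply_moves([
  [0,0,0,0,0,0,0.9],
  [0,0,0,0,0,0,0.9],
])

```text
time: 49.33
tcp_pos: [566.8, -42.0, 180.8]
ee_rot: [-0.0, 0.001, 1.0, -0.0]
contact_force: [0.1, 0.1, -0.7]
width: 18.2
gripper_force: 39.2
```

```bash
python3 st.py; python3 -c "
from m import *
s=env.grab_frame('side')
cv2.imwrite('pics/c9.png',cv2.resize(s[100:200,222:322],(500,500),interpolation=0)[:,:,::-1])"
```

```text
49.33 tcp [566.8 -42.  180.8] q [-2.e-04  7.e-04  1.e+00 -0.e+00] yaw 179.92 qpos [-0.07  0.28 -0.21  1.08 -0.   -0.07] w 18.2 39.2 F [ 0.1  0.1 -0.7]
```

View pics/c9.png

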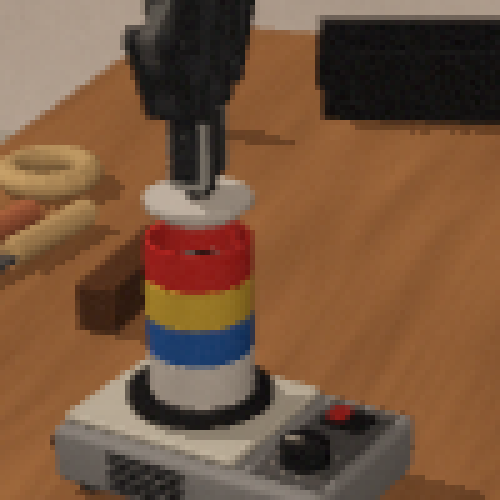

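The lid hangs level and in line above the stack (crop (198,203)). Lower 18 mm with a +1 mm y trim.

apply_moves([
  [-0.01,0.035,0.2,0,0,0,0.9],
  [0,0,0.2,0,0,0,0.9],
  [0,0,0.15,0,0,0,0.9],
  [0,0,0.05,0,0,0,0.9],
  [0,0,0,0,0,0,0.9],
  [0,0,0,0,0,0,0.9],
])

```text
time: 49.88
tcp_pos: [567.5, -40.2, 165.6]
ee_rot: [-0.0, -0.0, 1.0, -0.0]
contact_force: [0.1, -0.1, 0.5]
width: 18.1
gripper_force: 39.2
```

apply_moves([
  [0,0,0.03,0,0,0,0.9],
  [0,0,0.03,0,0,0,0.9],
  [0,0,0,0,0,0,0.9],
  [0,0,0,0,0,0,0.9],
])

```text
time: 50.22
tcp_pos: [567.6, -40.3, 164.4]
ee_rot: [0.0, -0.0, 1.0, 0.0]
contact_force: [-0.0, -0.9, -0.3]
width: 17.8
gripper_force: 39.2
```

apply_moves([
  [0,-0.02,0.03,0,0,0,0.9],
  [0,0,0.03,0,0,0,0.9],
  [0,0,0.02,0,0,0,0.9],
  [0,0,0,0,0,0,0.9],
  [0,0,0,0,0,0,0.9],
])

```text
time: 50.63
tcp_pos: [567.7, -40.8, 162.6]
ee_rot: [0.0, 0.0, 1.0, -0.0]
contact_force: [-0.8, -0.1, 2.7]
width: 17.7
gripper_force: 39.5
```

Contact is at the seated height. Release, rise, and move clear.

apply_moves([
  [0,0,0,0,0,0,0.3],
  [0,0,0,0,0,0,-0.3],
  [0,0,0,0,0,0,-0.5],
  [0,0,0,0,0,0,-0.5],
  [0,0,-0.4,0,0,0,-0.5],
  [0,0,-1,0,0,0,-0.5],
  [0,0,-1,0,0,0,-0.5],
  [0,-1,-0.3,0,0,0,-0.5],
  [0,-1,0,0,0,0,-0.5],
  [0,-1,0,0,0,0,-0.5],
  [0,-1,0,0,0,0,-0.5],
  [0,-1,0,0,0,0,-0.5],
  [0,-1,0,0,0,0,-0.5],
  [0,-1,0,0,0,0,-0.5],
  [0,-1,0,0,0,0,-0.5],
  [0,-1,0,0,0,0,-0.5],
  [0,0,0,0,0,0,-0.5],
  [0,0,0,0,0,0,-0.5],
])

```text
time: 52.13
tcp_pos: [567.4, -267.0, 230.2]
ee_rot: [0.0, 0.001, 1.0, 0.0]
contact_force: [0.2, 0.6, 0.6]
width: 64.0
gripper_force: 0.0
```

```bash
python3 st.py; python3 -c "
from m import *
t=env.grab_frame('top');s=env.grab_frame('side')
c=lambda i,x,y:cv2.resize(i[y-35:y+35,x-35:x+35],(400,400),interpolation=0)
cv2.imwrite('pics/c10.png',np.hstack([c(t,272,184),c(s,262,160)])[:,:,::-1])"
```

```text
52.13 tcp [ 567.4 -267.   230.2] q [1.0e-04 1.1e-03 1.0e+00 1.0e-04] yaw 179.87 qpos [-0.44  0.37  0.02  1.23  0.   -0.44] w 64.0 0.0 F [0.2 0.6 0.6]
```

View pics/c10.png

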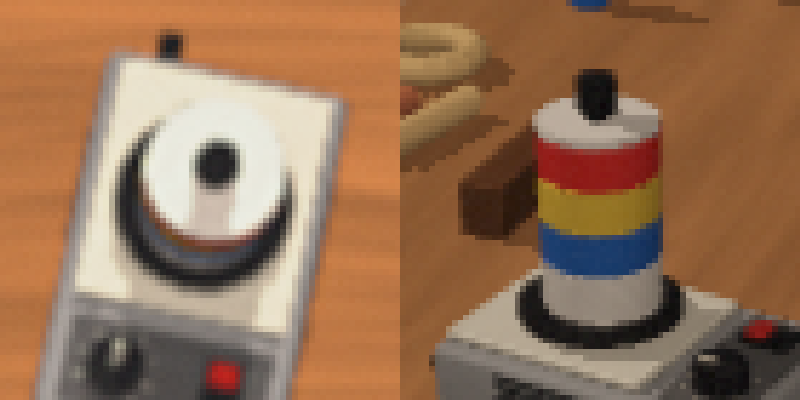

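The stack is complete, level and in line in both views. Handing in.

```bash
python3 -c "
from station import env
print(env.sign_off())"
```

```text
the job is handed in; nothing more can be done
None
```

The sieve stack is built on the vibrator pad and handed in at about 52 s: pan, blue, yellow, red and lid, each set down at its seated height and looking level and centred in both camera views; the green sieve, block and jar were not touched.

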